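Set the throwing gauge to the finished cup

ROBOT

A 7-joint arm with a two-finger parallel gripper is mounted at the origin on a cart in front of the work surface, level with it; the furniture and walls round the work are solid. World frame = base frame: x ahead of the robot, y to its left, z up, the work surface at z = 0. Lengths are in m, angles in rad, forces in N, time in s.
With the tool pointing down it reaches from about 0.35 to 0.9 m from the base axis. Payload 8.1 kg.
Tool frame: the origin (TCP) lies between the finger pads; the fingertips stand ahead of it and the grasp point (between the pads) is the TCP (arm.nose_length is the z of the fingertips in the tool frame, in m); z points along the fingers, y is the line along which they close (so a half turn about z gives the same grasp; the last joint's range is limited). The gripper opens to 92 mm and grips with 3 to 60 N. Pads are 19 mm wide; open, the fingers measure 130 mm over their backs; the gripper's body (75 mm by 190 mm) begins 47 mm behind the grasp point.
Start: joints at [-1.353, 0.434, 0.025, 1.573, -0.012, 1.134, -0.075], TCP at [0.197, 0.593, 0.246] pointing down, gripper open.
Joint ranges: [-2.62, 2.62], [-0.44, 2.09], [-1.27, 1.32], [0.08, 2.57], [-1.32, 4.46], [0.12, 2], [-2.74, 2.74]. Speed limits (rad/s): [2.22, 2.22, 3.01, 3.01, 3.14, 3.14, 3.14].

INTERFACE

Orientations are given as a rotation vector (axis times angle).
In Python, from cell import sensors, optics, arm gives the robot as it stands.
- The arm moves only by the tool arm_command, never from a script. Its argument "deltas" is one flat list of numbers, 7 for each row, row after row: the turn, a rotation vector about the world's x, y, z as a fraction of full scale, then the shift along the world's x, y, z as a fraction of full scale, then the finger opening in mm, from 0 to 91.8. In form: [wx, wy, wz, dx, dy, dz, fingers, wx, wy, wz, dx, dy, dz, fingers, ...]. A call has 1 to 20 rows; each row is the pose to reach, as a shift and turn from the pose commanded when the call began; what a row does not reach only later rows make up. Full scale, the value 1, is 1 m for a shift and 90 degrees for a turn. A row lasts 1/10 s, in which the tool goes at most 50 mm and 8.59 degrees, less where a joint would pass 70% of its speed; a pose out of reach is approached as far as the arm can. A call with a number of a shift or a turn outside -1 to 1 is refused whole. A call with a gripper value outside its range is refused whole. The fingers move at their own pace and stop on an object; "force" is the grip in N (left out, the last holds). Time passes only in rows, so rows that repeat a pose let the fingers close. It gives the time, the measured TCP pose, the force, the opening and the grip force at its end, in the units of the state.
- sensors.observe(): the state, without advancing time (a new reading comes with each control period).
- optics.get_image(name): name is "side" or "top"; returns the picture (384x512x3 uint8, blue, green, red); there is no depth.
- optics.calibration(name): a dict with "camera_matrix" (3x3 intrinsics, pixels), "D" ([k1, k2, p1, p2, k3] as OpenCV has them; the pictures are not rectified), "rvec" (rotation vector, rad) and "tvec" (3), from world to camera coordinates, as OpenCV has them. Camera axes: x right, y down, z forward; pixel columns grow to the right and rows downward; lengths in m; the calibration is good to about 2 mm. A picture is of the moment at which its call begins. calibration takes no time and is no camera call.
- arm.sign_off(): hands the job in; it is judged then, once.
The state is a dict: "clock": time; "joints": joint angles; "dq": joint speeds; "joint_efforts": joint torques, N m; "position": TCP position; "ee_rot": TCP orientation; "force": force on the tool from outside, world axes, zero at the start; "ft_torque": the same for the moment, N m; "width": opening from 0.0 (shut) to 1.0 (fully open); "gripper_force": force on a finger pad.
Only numpy, scipy, OpenCV 4.12 (cv2) and the standard library are available. Lean on these libraries where they do the work, as an engineer would, in place of code of your own. Each camera call takes 0.05 s, during which the arm holds its last target. There are 200 camera calls.

TASK

Set the throwing gauge to the unglazed cup that stands on the round wooden bat, so that the next cups can be thrown to the same size. Flick the gauge's brake lever fully up to free the carriage, slide the carriage along its rail until the rubber pointer tip just meets the cup's rim (touching it, or with no more than a few millimetres of gap) without shoving the cup out of place, then push the lever fully down again so that the gauge is locked there. Leave the cup and the things lying round about undisturbed.

Things in the scene. Friction and masses are not known exactly. Their poses are not given: they have to be found in the camera images.
- brake_lever (a joint): the gauge's brake lever, rad: 0 = down, level, brake locked (starts so); 1.05 = fully up, free. Over-centre: about 3 N at the grip starts it up, beyond about 0.25 it springs up by itself and stays up. Pressing it down takes up to about 7 N at the grip; it must be pressed below about 0.1, where it snaps home to 0. Below about 0.75 the brake clamps the carriage (locked it holds about 40 N)
- carriage (a joint): travel of the carriage along its rail, m: 0 = rear end, 0.13 = nearest the cup. Brake free, it slides with about 1.5 N of friction and stays where left. It is a grey block, 66 x 120 mm from above, top 82 mm above the table, on an aluminium rail 40 x 260 mm (top 50 mm above the table) on a wooden base 96 x 260 x 18 mm fixed to the table
- lever_hinge (a point): hinge of the brake lever, 94 mm above the table; moves with the carriage, does not turn with the lever. Axes: y = along the rail towards the cup, z up, -x = the way the lever points when down. The pin lies along y: a lever point r from the hinge lies at -r cos(angle) in x, +r sin(angle) in z. Its steel clevis, 28 mm in x by 32 mm in y, rises to 103 mm above the table
- lever_grip (a point): point mid-thickness in the lever's black grip, 85 mm from the hinge (turns with the lever; x axis along the lever towards the hinge). The grip is 19 mm wide (along y), 13 mm thick and spans 54 to 110 mm from the hinge; it overhangs the carriage's edge (43 mm from the hinge) and the base: free space beneath and on both sides
- knob (a point): centre of the thick part of the turned wooden knob on the carriage, 113 mm above the table, 77 mm nearer the cup than the lever. Round about z, 27 mm thick from 8 mm below this point to 8 mm above it; top 15 mm above it; 16 mm neck below. Take it here to slide the carriage. y axis = along the rail towards the cup. The raised lever stands up to 193 mm above the table
- pointer_tip (a point): foremost point of the black rubber tip at the end of the carriage's 8 mm steel pointer rod, 72 mm above the table (some 7 mm below the cup's rim); y axis = the direction in which the pointer points and travels. The rod reaches 137 mm out from the carriage's front end
- cup_rim (a point): centre of the mouth of the unglazed beige cup (a loose tumbler, 0.14 kg, 67 mm tall, 65 mm across at its rim, 64 mm across at the height of the pointer) on the bat, at the height of the rim, 79 mm above the table. It stands within a few mm of the pointer's line: the tip touches when it is about 32 mm (level distance) from the cup's axis
- bat: the round plywood bat on which the cup stands, 230 mm across, 12.5 mm thick, fixed; origin at the centre of its underside
- calipers: bystander: aluminium calipers lying on the table, 152 x 90 x 12 mm; origin at the centre of the underside
- needle_tool: bystander: needle tool lying on the table, 158 x 14 mm; origin under its centre
- spare_cup: bystander: green glazed cup standing on the table behind the gauge, 65 mm across, 71 mm tall; origin at the centre of its foot
There are look-alikes about, which are no part of the job. Leave any orange look-alike of the part that bears cup_rim alone.

How it is judged:
By the outcome, as a careful person would: the job done as asked, in the order asked, and still so for the second after the job is handed in, with the robot touching nothing.
It also fails if it takes over 64 s, if anything falls off the work surface, if the arm or the gripper's body presses on something with over 40 N, if the wrist force passes 120 N, or if a joint passes its speed limit or range.

## Working session

There is one attempt and no reset: what is moved stays moved. The work goes in short steps, Python scripts to look and compute and a tool call to move; the robot and the scene stay as the last step left them, time stands still between calls to the robot, and variables do not carry over. Pictures are saved under pics/ and viewed, at most 10 in all, crops included, and the job is handed in when it is done.

Besides the shell and the picture viewer there is one more tool, called by a JSON object that holds its "api" and its "payload". arm_command: Moves the arm, as the interface text tells. Its arguments: {"type":"object","properties":{"deltas":{"type":"array","items":{"type":"number"}},"force":{"type":"number"}},"required":["deltas"]}

```bash
mkdir -p pics; python3 - <<'E'
from cell import sensors, optics, arm
import cv2
for n in("side","top"):
    cv2.imwrite(f"pics/{n}0.png",optics.get_image(n)); c=optics.calibration(n); print(n,c)
s=sensors.observe(); print(s, arm.nose_length)
E
```

```text
side {'camera_matrix': array([[414.82727424,   0.        , 257.1793533 ],
       [  0.        , 414.82727424, 195.52584818],
       [  0.        ,   0.        ,   1.        ]]), 'D': array([0.01755838, 0.        , 0.        , 0.        , 0.        ]), 'rvec': array([ 2.11661414, -0.55434085,  0.27729192]), 'tvec': array([-0.50473072,  0.21441746,  0.72017576])}
top {'camera_matrix': array([[456.4038406 ,   0.        , 249.46898977],
       [  0.        , 456.4038406 , 188.42941902],
       [  0.        ,   0.        ,   1.        ]]), 'D': array([-0.07764167,  0.        ,  0.        ,  0.        ,  0.        ]), 'rvec': array([ 2.13389405, -2.06136925,  0.23035604]), 'tvec': array([-0.07915023,  0.56943625,  0.91969397])}
{'clock': 0.1, 'joints': array([-1.35259406,  0.43514677,  0.02498798,  1.5740128 , -0.01156711,
        1.13402803, -0.07508199]), 'dq': array([ 0.00039236, -0.00188971, -0.00018566, -0.00056185, -0.00043557,
       -0.00153192, -0.00158541]), 'joint_efforts': array([ 2.23492709e-03, -6.69124746e+01,  9.87619311e-01, -3.15144396e+01,
       -6.04665815e-02,  3.74653295e-02,  6.44841953e-05]), 'position': array([0.19700647, 0.59266934, 0.2450251 ]), 'ee_rot': array([-5.01824851e-01, -3.10118705e+00,  2.27655230e-03]), 'force': array([-0.39557342, -0.18414128,  0.35939038]), 'ft_torque': array([0.01979999, 0.0021187 , 0.02986099]), 'gripper_force': 0.0, 'width': 0.9999088060749612} 0.019
```

View pics/side0.png

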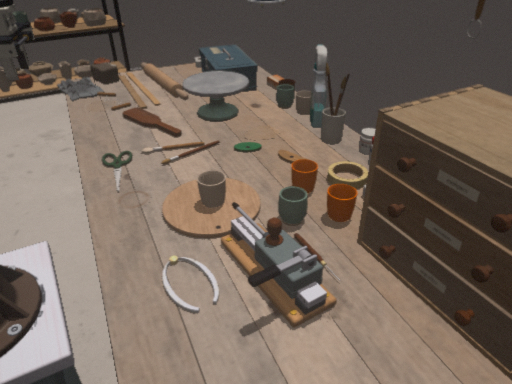

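View pics/top0.png

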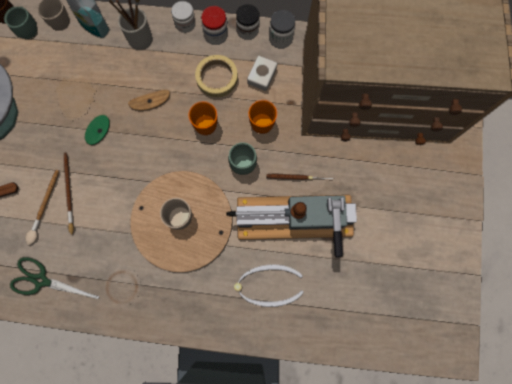

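The beige cup on the bat is at top (178,213) and side (211,188). The orange look-alikes at top (203,118) and (262,115) stand off the bat, so I'll leave them alone. The gauge's carriage is around top (318,212), with the black lever grip at (338,240). I'll confirm in one enlarged crop.

```bash
python3 - <<'E'
import cv2,numpy as np
a=cv2.imread("pics/top0.png")[165:270,150:370]; b=cv2.imread("pics/side0.png")[160:325,150:350]
a=cv2.resize(a,None,fx=3.6,fy=3.6,interpolation=cv2.INTER_CUBIC)  # 792x378
cv2.imwrite("pics/topc.png",a)
cv2.imwrite("pics/sidec.png",cv2.resize(b,None,fx=3.6,fy=3.6,interpolation=cv2.INTER_CUBIC))
E
cat > h.py <<'E'
import cv2,numpy as np
from cell import optics
def ray(n,uv):
    c=optics.calibration(n);R=cv2.Rodrigues(c["rvec"])[0]
    p=cv2.undistortPoints(np.array([[uv]],float),c["camera_matrix"],c["D"])[0,0]
    return -R.T@c["tvec"], R.T@np.array([p[0],p[1],1])
def at(n,uv,z):
    o,d=ray(n,uv); return o+d*(z-o[2])/d[2]
def proj(n,P):
    c=optics.calibration(n)
    return cv2.projectPoints(np.array(P,float).reshape(-1,1,3),c["rvec"],c["tvec"],c["camera_matrix"],c["D"])[0][:,0]
E
```

```text
(no output)
```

View pics/topc.png

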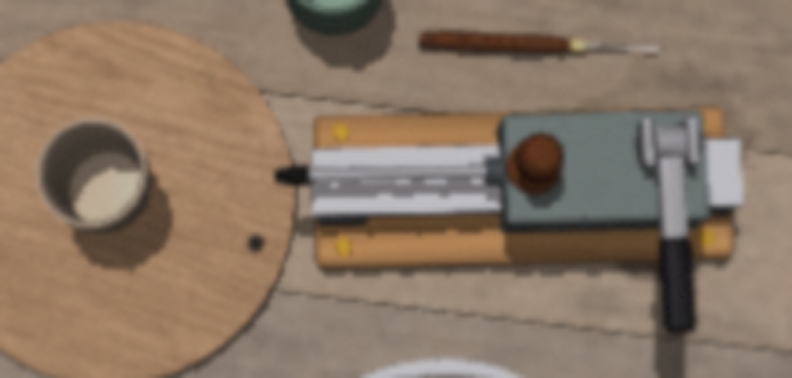

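View pics/sidec.png

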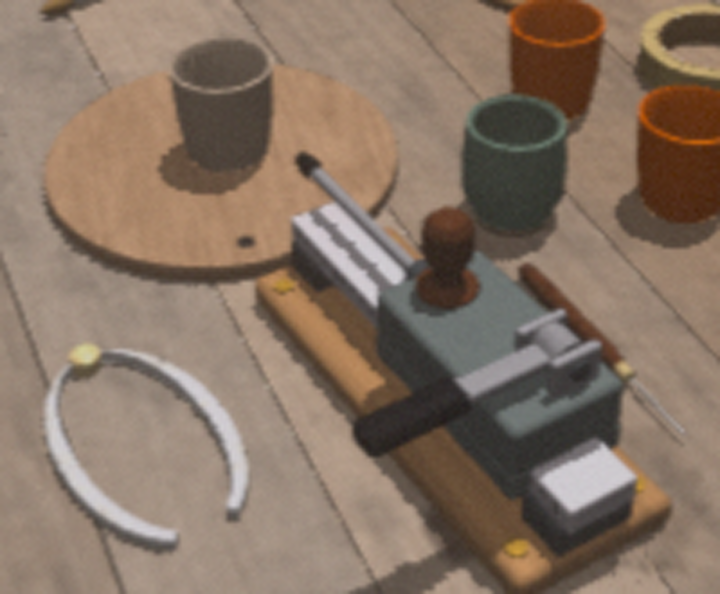

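The crops show the beige cup with its rim centred at top (176,214) and side (212,179), and the tip at top (227,214) and side (233,204). The knob is at top (300,208) and side (274,227), and the lever grip at top (338,244) and side (264,276). This cup is beige and stands on the bat, so it is the one meant.

```bash
python3 - <<'E'
from h import *
np.set_printoptions(precision=4,suppress=True)
T=lambda u,v:(u/3.6+150,v/3.6+165); S=lambda u,v:(u/3.6+150,v/3.6+160)
for n,t,s,z in [("tip",(277,175),(299,157),.072),("rim",(94,175),(222,67),.079),("knob",(541,156),(448,240),.113),("grip",(677,284),(410,416),.094),("hinge",(669,139),(551,340),.094)]:
    o1,d1=ray("top",T(*t));o2,d2=ray("side",S(*s))
    k=np.linalg.lstsq(np.c_[d1,-d2],o2-o1,rcond=None)[0];p,q=o1+d1*k[0],o2+d2*k[1]
    print(n,(p+q)/2,np.linalg.norm(p-q),"top@z",at("top",T(*t),z)[:2],"side@z",at("side",S(*s),z)[:2])
print(at("top",T(314,113),.018),at("top",T(733,267),.018),at("top",T(319,267),.018))
print("bat",at("top",T(115,200),.0125))
E
```

```text
tip [ 0.5133 -0.0136  0.0717] 0.001276802428990462 top@z [ 0.5139 -0.0138] side@z [ 0.5125 -0.014 ]
rim [0.5103 0.093  0.076 ] 0.0017640391386763935 top@z [0.5089 0.0928] side@z [0.5094 0.0885]
knob [ 0.5229 -0.1646  0.1113] 0.0003937844438331694 top@z [ 0.5228 -0.1645] side@z [ 0.5216 -0.1663]
grip [ 0.4551 -0.2446  0.0934] 0.00021465493617383634 top@z [ 0.4552 -0.2445] side@z [ 0.4547 -0.2451]
hinge [ 0.5365 -0.239   0.0981] 0.003149936737061772 top@z [ 0.5388 -0.2404] side@z [ 0.5376 -0.2351]
[ 0.5633 -0.0319  0.018 ] [ 0.4752 -0.2933  0.018 ] [ 0.4669 -0.0389  0.018 ]
bat [0.5048 0.09   0.0125]
```

{"api": "arm_command", "payload": {"deltas": [0,0,0.1,0.1,-0.15,0.02,60,0,0,0.2,0.253,-0.393,0.02,60,0,0,0.234,0.253,-0.393,0.02,60,0,0,0.234,0.253,-0.393,0.02,60,0,0,0.234,0.253,-0.393,0.02,60,0,0,0.234,0.253,-0.393,0.02,60,0,0,0.234,0.253,-0.393,0.02,60,0,0,0.234,0.253,-0.393,0.02,60,0,0,0.234,0.253,-0.393,0.02,60,0,0,0.234,0.256,-0.838,-0.03,60,0,0,0.234,0.256,-0.838,-0.03,60,0,0,0.234,0.256,-0.838,-0.03,60,0,0,0.234,0.256,-0.838,-0.03,60,0,0,0.234,0.256,-0.838,-0.03,60,0,0,0.234,0.256,-0.838,-0.03,60,0,0,0.234,0.256,-0.838,-0.03,60,0,0,0.234,0.256,-0.838,-0.03,60,0,0,0.234,0.256,-0.838,-0.03,60,0,0,0.234,0.256,-0.838,-0.03,60,0,0,0.234,0.256,-0.838,-0.03,60], "force": 6}}

```text
clock: 2.1
position: [0.4522, -0.2473, 0.2153]
ee_rot: [0.066, -3.14, 0.001]
force: [0.2, 0.4, 0.8]
width: 0.652
gripper_force: 0.0
```

{"api": "arm_command", "payload": {"deltas": [0,0,0,0.002,0.001,-0.04,60,0,0,0,0.002,0.001,-0.08,60,0,0,0,0.002,0.001,-0.11,60,0,0,0,0.002,0.001,-0.121,60,0,0,0,0.002,0.001,-0.121,60,0,0,0,0.002,0.001,-0.121,60,0,0,0,0.002,0.001,-0.121,14,0,0,0,0.002,0.001,-0.121,14,0,0,0,0.002,0.001,-0.121,14,0,0,0,0.002,0.001,-0.121,14,0,0,0,0.002,0.001,-0.121,14,0,0,0,0.002,0.001,-0.121,14,0,0,0,0.002,0.001,-0.121,14], "force": 8}}

```text
clock: 3.4
position: [0.4552, -0.245, 0.0949]
ee_rot: [-0.072, 3.14, -0.002]
force: [0.2, -4.6, -0.7]
width: 0.204
gripper_force: 8.0
```

```bash
python3 - <<'E'
from cell import optics,sensors
import cv2
a=optics.get_image("side"); cv2.imwrite("pics/s1.png",cv2.resize(a[160:325,150:350],None,fx=3.6,fy=3.6))
s=sensors.observe();print(s['position'],s['force'],s['width']*91.8,s['joints'])
E
```

```text
[ 0.45516588 -0.24497317  0.09489817] [-1.42429213 -4.91267124  0.07847977] 18.758866495908716 [ 0.10520824  0.46296446  0.38222502  2.0261943  -0.26076378  0.69747853
  2.26884013]
```

View pics/s1.png

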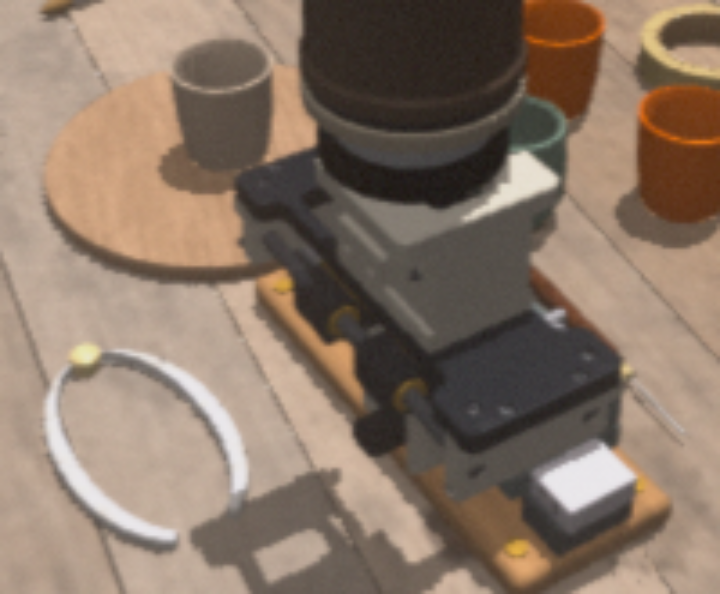

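{"api": "arm_command", "payload": {"deltas": [0,0,0,0,0,0.008,14,0,0,0,0.002,0,0.017,14,0,0,0,0.004,0,0.025,14,0,0,0,0.007,0,0.033,14,0,0,0,0.01,0,0.041,14,0,0,0,0.015,0,0.048,14,0,0,0,0.02,0.001,0.055,14,0,0,0,0.026,0.001,0.061,14,0,0,0,0.032,0.001,0.067,14,0,0,0,0.039,0.001,0.072,14,0,0,0,0.043,0.001,0.074,14,0,0,0,0.043,0.001,0.074,14,0,0,0,0.043,0.001,0.074,50,0,0,0,0.043,0.001,0.074,50,0,0,0,0.043,0.001,0.074,50,0,0,0,0.043,0.001,0.074,50]}}

```text
clock: 5.05
position: [0.4979, -0.2429, 0.1686]
ee_rot: [0.073, -3.141, -0.0]
force: [-0.8, 0.8, 0.5]
width: 0.453
gripper_force: 0.0
```

{"api": "arm_command", "payload": {"deltas": [0,0,0,0,0,0.04,50,0,0,0,0,0,0.08,50,0,0,0,0,0,0.1,50,0,0,-0.2,0.0,0,0.1,60,0,0,-0.4,0,0,0.1,70,0,0,-0.6,0,0.04,0.1,80,0,0,-0.8,0.02,0.06,0.1,80,0,0,-1,0.025,0.081,0.1,80,0,0,-1,0.025,0.12,0.1,80,0,0,-1,0.025,0.12,0.1,80,0,0,-1,0.025,0.12,0.1,80,0,0,-1,0.025,0.12,0.1,80,0,0,-1,0.025,0.12,0.1,80]}}

```text
clock: 6.35
position: [0.523, -0.1228, 0.2687]
ee_rot: [-2.091, -2.345, -0.0]
force: [0.2, 1.4, 1.0]
width: 0.869
gripper_force: 0.0
```

```bash
python3 - <<'E'
from cell import optics,sensors
import cv2,numpy as np
a=optics.get_image("side")[90:330,150:350]; b=optics.get_image("top")[130:270,150:370]
f=lambda i,k:cv2.resize(i,None,fx=k,fy=k,interpolation=cv2.INTER_CUBIC)
a=f(a,2);b=f(b,1.8); c=np.zeros((480,796,3),np.uint8);c[:,:400]=a;c[:252,400:]=b
cv2.imwrite("pics/c2.png",c)
s=sensors.observe();print(s['position'],s['ee_rot'],s['force'],s['joints'],s['clock'])
E
```

```text
[ 0.52300908 -0.12270849  0.26862488] [-2.08640068e+00 -2.34859354e+00  3.95037555e-04] [ 0.25437148 -0.26420303  0.11617658] [-0.43265721  0.31340355  0.74258425  1.79713477 -0.23339286  1.12114126
  0.50621985] 6.45
```

View pics/c2.png

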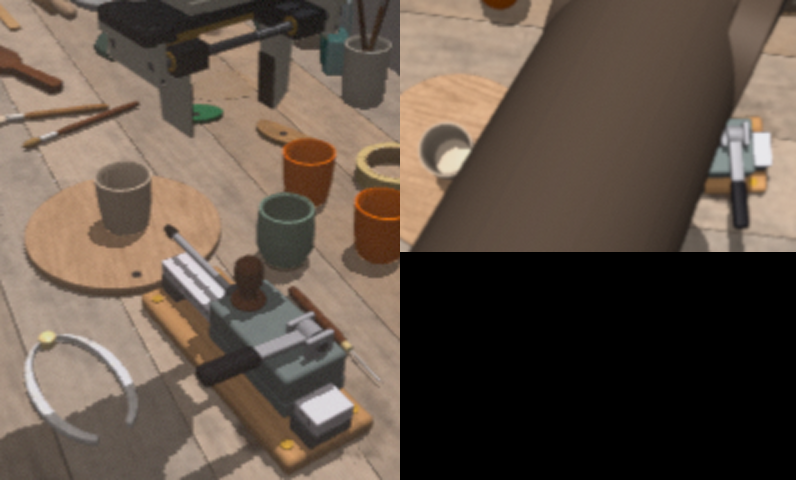

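The lever is still nearly down, with its grip end at about side px (250,276), so the pads slipped. I'll estimate its angle and regrip harder.

```bash
python3 - <<'E'
from h import *
ax=np.array([-.998,-.05,0])
h=np.array([.540,-.2405,.094])
for t in (0,.05,.1,.15,.2,.25):
  print(t,[proj("side",h+r*(np.cos(t)*ax+np.sin(t)*np.array([0,0,1])))[0].round(1).tolist() for r in(.054,.085,.110)])
E
```

```text
0 [[279.9, 268.0], [264.0, 275.3], [250.8, 281.5]]
0.05 [[279.9, 266.8], [264.1, 273.4], [250.8, 279.0]]
0.1 [[280.1, 265.5], [264.2, 271.4], [250.9, 276.4]]
0.15 [[280.3, 264.3], [264.5, 269.4], [251.2, 273.7]]
0.2 [[280.5, 263.0], [264.9, 267.3], [251.7, 271.0]]
0.25 [[280.9, 261.6], [265.4, 265.2], [252.3, 268.2]]
```

{"api": "arm_command", "payload": {"deltas": [0,0,0.2,0,0,0,60,0,0,0.4,-0.02,-0.03,0,60,0,0,0.6,-0.04,-0.06,0,60,0,0,0.8,-0.068,-0.09,0,60,0,0,1,-0.068,-0.121,0,60,0,0,1,-0.068,-0.122,0,60,0,0,1,-0.068,-0.122,0,60,0,0,1,-0.068,-0.122,0,60,0,0,1,-0.068,-0.122,0,60,0,0,1,-0.068,-0.122,0,60,0,0,1,-0.068,-0.122,0,60,0,0,1,-0.068,-0.122,-0.05,60,0,0,1,-0.068,-0.122,-0.1,60,0,0,1,-0.068,-0.122,-0.14,60,0,0,1,-0.068,-0.122,-0.167,60,0,0,1,-0.068,-0.122,-0.167,60,0,0,1,-0.068,-0.122,-0.167,60]}}

```text
clock: 8.15
position: [0.4551, -0.2452, 0.1022]
ee_rot: [0.192, -3.135, -0.0]
force: [0.9, -0.1, 0.5]
width: 0.653
gripper_force: 0.0
```

{"api": "arm_command", "payload": {"deltas": [0,0,0,0,0,0,12,0,0,0,0,0,0,12,0,0,0,0,0,0,12,0,0,0,0,0,0,12,0,0,0,0,0,0,12,0,0,0,0,0,0,12,0,0,0,0,0,0,12,0,0,0,0.001,0,0.005,12,0,0,0,0.002,0,0.01,12,0,0,0,0.003,0,0.016,12,0,0,0,0.005,0,0.022,12,0,0,0,0.007,0,0.027,12,0,0,0,0.01,0,0.033,12], "force": 40}}

```text
clock: 9.45
position: [0.4649, -0.2443, 0.135]
ee_rot: [0.189, -3.135, -0.001]
force: [1.7, 2.0, -8.9]
width: 0.208
gripper_force: 40.1
```

```bash
python3 - <<'E'
from cell import optics,sensors
import cv2
a=optics.get_image("side"); cv2.imwrite("pics/s3.png",cv2.resize(a[160:325,150:350],None,fx=3.6,fy=3.6))
s=sensors.observe();print(s['position'],s['force'],s['ft_torque'],s['width']*91.8,s['clock'])
E
```

```text
[ 0.46536998 -0.24444136  0.13581586] [-1.12494826  0.47289019 -2.5964441 ] [ 0.11346848  0.7364889  -0.58562486] 19.101024509007157 9.5
```

View pics/s3.png

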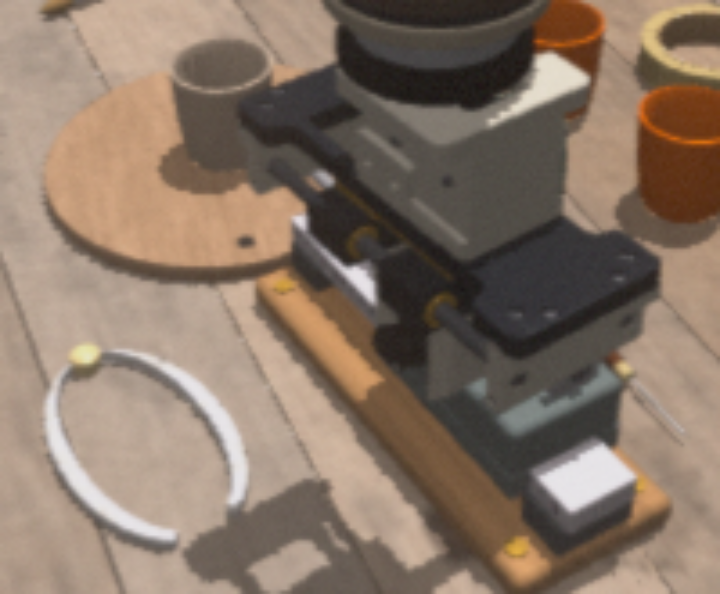

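The lever is now at about 0.5 rad, with its end between the fingers at crop (400,345). I'll carry on along the arc and release.

{"api": "arm_command", "payload": {"deltas": [0,0,0,0.005,0,0.008,12,0,0,0,0.01,0,0.015,12,0,0,0,0.016,0,0.021,12,0,0,0,0.022,0.001,0.027,12,0,0,0,0.027,0.001,0.03,12,0,0,0,0.031,0.001,0.033,12,0,0,0,0.031,0.001,0.033,12,0,0,0,0.031,0.001,0.033,50,0,0,0,0.031,0.001,0.033,50,0,0,0,0.031,0.001,0.033,50,0,0,0,0.031,0.001,0.033,50,0,0,0,0.031,0.001,0.06,50,0,0,0,0.031,0.001,0.1,50,0,0,0,0.031,0.001,0.14,50,0,0,0,0.031,0.001,0.14,50]}}

```text
clock: 11.0
position: [0.4985, -0.2455, 0.2801]
ee_rot: [-0.188, 3.127, -0.005]
force: [0.2, -1.2, -0.2]
width: 0.544
gripper_force: 0.0
```

{"api": "arm_command", "payload": {"deltas": [0,0,-0.2,0,0.04,0,80,0,0,-0.4,0.01,0.08,0,80,0,0,-0.6,0.02,0.12,0,80,0,0,-0.8,0.027,0.15,0,80,0,0,-1,0.027,0.17,0,80,0,0,-1,0.027,0.17,0,80,0,0,-1,0.027,0.17,0,80,0,0,-1,0.027,0.17,0,80,0,0,-1,0.027,0.17,0,80,0,0,-1,0.027,0.17,0,80,0,0,-1,0.027,0.17,0,80,0,0,-1,0.027,0.17,0,80,0,0,-1,0.027,0.17,0,80,0,0,-1,0.027,0.17,0,80]}}

```text
clock: 12.4
position: [0.5231, -0.0739, 0.2746]
ee_rot: [2.081, 2.353, 0.0]
force: [0.4, 1.8, -0.1]
width: 0.876
gripper_force: 0.0
```

```bash
python3 - <<'E'
from cell import optics,sensors
import cv2,numpy as np
a=optics.get_image("side"); cv2.imwrite("pics/s4.png",cv2.resize(a[160:325,150:350],None,fx=3.6,fy=3.6,interpolation=cv2.INTER_CUBIC))
s=sensors.observe();print(s['position'],s['ee_rot'],s['force'],s['joints'],s['clock'])
E
```

```text
[ 0.52308098 -0.07394587  0.27469473] [2.08187305e+00 2.35268182e+00 2.28090883e-04] [ 0.7828231  -0.94492251  0.23738589] [-0.52449768  0.28643624  0.72905323  1.80799685 -0.21016025  1.12594881
  0.3974406 ] 12.45
```

View pics/s4.png

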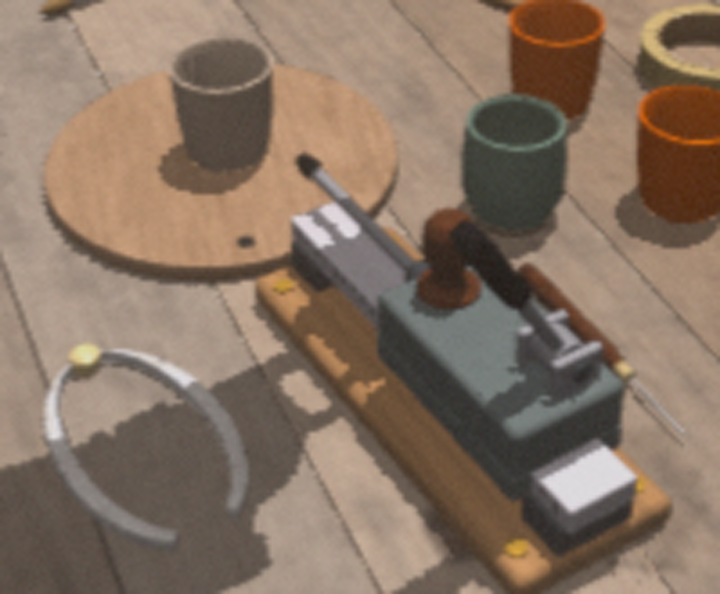

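Lever is fully up, grip end at crop (465,228); carriage unmoved, cup untouched. Now take the knob.

{"api": "arm_command", "payload": {"deltas": [0,0,-0.05,0,-0.05,0,80,0,0,-0.05,0,-0.091,0,80,0,0,-0.05,0,-0.091,0,80,0,0,-0.05,0,-0.091,0,80,0,0,-0.05,0,-0.091,-0.04,80,0,0,-0.05,0,-0.091,-0.08,80,0,0,-0.05,0,-0.091,-0.12,80,0,0,-0.05,0,-0.091,-0.16,80,0,0,-0.05,0,-0.091,-0.16,80,0,0,-0.05,0,-0.091,-0.16,80,0,0,-0.05,0,-0.091,-0.16,20,0,0,-0.05,0,-0.091,-0.16,20,0,0,-0.05,0,-0.091,-0.16,20,0,0,-0.05,0,-0.091,-0.16,20,0,0,-0.05,0,-0.091,-0.16,20,0,0,-0.05,0,-0.091,-0.16,20,0,0,-0.05,0,-0.091,-0.16,20,0,0,-0.05,0,-0.091,-0.16,20], "force": 20}}

```text
clock: 14.25
position: [0.5219, -0.1649, 0.1146]
ee_rot: [-2.174, -2.266, 0.002]
force: [-4.3, 1.0, 4.0]
width: 0.277
gripper_force: 20.0
```

```bash
python3 - <<'E'
from cell import sensors
s=sensors.observe();print(s['position'],s['ee_rot'],s['force'],s['width']*91.8,s['clock'])
E
```

```text
[ 0.52192919 -0.16493074  0.11459805] [-2.17367264e+00 -2.26559390e+00  1.65475525e-03] [-4.33027472  1.0042441   4.01551644] 25.433829123485378 14.25
```

{"api": "arm_command", "payload": {"deltas": [0,0,0,-0.0005,0.01,0,20,0,0,0,-0.001,0.02,0,20,0,0,0,-0.0015,0.03,0,20,0,0,0,-0.002,0.04,0,20,0,0,0,-0.0023,0.05,0,20,0,0,0,-0.0025,0.056,0,20,0,0,0,-0.0027,0.06,0,20,0,0,0,-0.0027,0.06,0,20,0,0,0,-0.0027,0.06,0,20]}}

```text
clock: 15.15
position: [0.5184, -0.1039, 0.1146]
ee_rot: [-2.172, -2.265, 0.002]
force: [-8.4, 0.7, 9.3]
width: 0.281
gripper_force: 20.0
```

```bash
python3 - <<'E'
from cell import optics,sensors
import cv2,numpy as np
a=optics.get_image("side")[150:290,170:320]; b=optics.get_image("top")[165:270,140:290]
f=lambda i,k:cv2.resize(i,None,fx=k,fy=k,interpolation=cv2.INTER_CUBIC)
cv2.imwrite("pics/c5.png",np.hstack([f(a,2.6),f(np.pad(b,((0,35),(0,0),(0,0))),2.6)]))
s=sensors.observe();print(s['position'],s['ee_rot'],s['force'],s['width']*91.8,s['clock'])
E
```

```text
[ 0.51845692 -0.10399751  0.11455381] [-2.17190053e+00 -2.26487514e+00  2.02493090e-03] [-8.58127713  1.25525821  9.54215007] 25.632462474514174 15.25
```

View pics/c5.png

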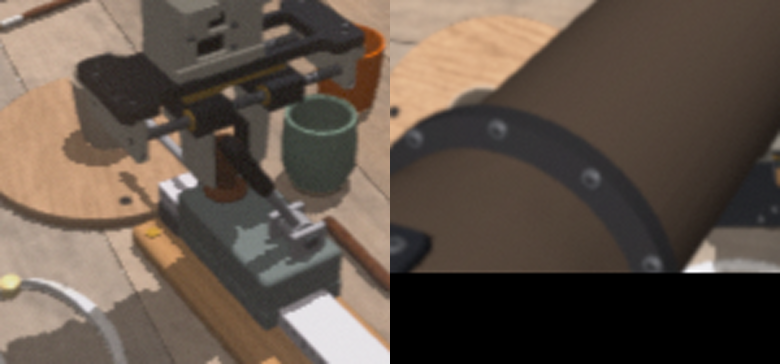

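Both views are hidden by the arm: the side crop shows only that the carriage came along. I'll release, back off and measure the remaining gap.

{"api": "arm_command", "payload": {"deltas": [0,0,0,0,0,0,60,0,0,0,0,0,0,60,0,0,0,0,0,0,60,0,0,0,0,0,0.05,60,0,0,0,0,0,0.1,60,0,0,0,0,0,0.15,60,0,0,0,0,-0.05,0.16,60,0,0,0,0,-0.3,0.16,60,0,0,0,0,-0.3,0.16,60,0,0,0,0,-0.3,0.16,60,0,0,0,0,-0.3,0.16,60,0,0,0,0,-0.3,0.16,60,0,0,0,0,-0.3,0.16,60,0,0,0,0,-0.3,0.16,60,0,0,0,0,-0.3,0.16,60]}}

```text
clock: 16.75
position: [0.5211, -0.4036, 0.2744]
ee_rot: [-2.173, -2.268, -0.001]
force: [-0.3, 0.1, 0.2]
width: 0.652
gripper_force: 0.0
```

```bash
python3 - <<'E'
from cell import optics,sensors
import cv2,numpy as np
a=optics.get_image("side"); b=optics.get_image("top"); cv2.imwrite("pics/side6.png",a);cv2.imwrite("pics/top6.png",b)
f=lambda i,k:cv2.resize(i,None,fx=k,fy=k,interpolation=cv2.INTER_CUBIC)
cv2.imwrite("pics/c6.png",np.hstack([f(a[165:240,185:265],5),f(b[185:260,155:235],5)]))
s=sensors.observe();print(s['position'],s['clock'])
E
```

```text
[ 0.52145334 -0.40294393  0.2746717 ] 16.85
```

View pics/c6.png

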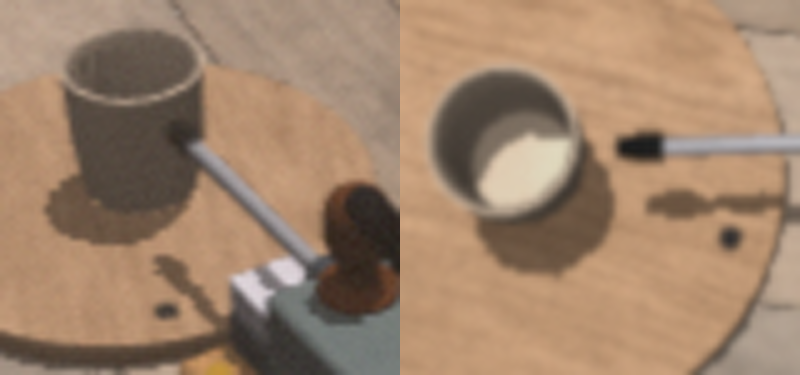

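The top crop shows the tip's front end at crop (615,147), i.e. px (197.6,214), and the rim from crop x 429 to 579 with its centre at px (175.4,213). A clear gap remains.

```bash
python3 - <<'E'
from h import *
np.set_printoptions(precision=4,suppress=True)
T=lambda u,v:((u-400+.5)/5-.5+155,(v+.5)/5-.5+185);S=lambda u,v:((u+.5)/5-.5+185,(v+.5)/5-.5+165)
tip=at("top",T(615,147),.072);L=at("top",T(429,142),.079);R=at("top",T(579,142),.079)
print(tip,L,R,"width",L[1]-R[1],"gap to axis",(L[1]+R[1])/2-tip[1])
print("side rim",at("side",S(64,68),.079),at("side",S(206,68),.079),at("side",S(135,30),.079),at("side",S(135,102),.079),"tip",at("side",S(168,130),.072))
# subpixel profile along the pointer row
im=cv2.imread("pics/top6.png").astype(int).sum(2)
for r in(213,214,215): print(r,im[r,184:206])
# predicted pixels for contact
c=(L+R)/2
print("contact tip px",proj("top",[c[0],c[1]-.032,.072]),"per mm",proj("top",[c[0],c[1]-.042,.072]))
E
```

```text
[0.5109 0.0483 0.072 ] [0.509  0.1261 0.079 ] [0.5113 0.0627 0.079 ] width 0.06340478543722998 gap to axis 0.04612225393180486
side rim [0.482  0.1063 0.079 ] [0.538 0.074 0.079] [0.5236 0.1207 0.079 ] [0.4985 0.0642 0.079 ] tip [0.5059 0.0463 0.072 ]
213 [582 582 587 583 549 463 382 279 315 408 464 479 474 427 273 158 120 104
  95  95  98  95]
214 [618 623 623 613 558 467 356 243 249 339 442 472 465 403 239 107  86  94
  92  89  95  95]
215 [624 625 627 609 540 468 332 224 237 315 435 478 476 426 270 142 111  95
  91  92  98  95]
contact tip px [[190.9367 214.1018]] per mm [[195.6399 214.2669]]
```

{"api": "arm_command", "payload": {"deltas": [0,0,0,-0.001,0.1,0,60,0,0,0,-0.001,0.3,0,60,0,0,0,-0.001,0.3,0,60,0,0,0,-0.001,0.3,0,60,0,0,0,-0.001,0.3,0,60,0,0,0,-0.001,0.3,0,60,0,0,0,-0.001,0.3,0,60,0,0,0,-0.001,0.3,0,60,0,0,0,-0.001,0.3,-0.05,60,0,0,0,-0.001,0.3,-0.1,60,0,0,0,-0.001,0.3,-0.14,60,0,0,0,-0.001,0.3,-0.162,60,0,0,0,-0.001,0.3,-0.162,60,0,0,0,-0.001,0.3,-0.162,60,0,0,0,-0.001,0.3,-0.162,20,0,0,0,-0.001,0.3,-0.162,20,0,0,0,-0.001,0.3,-0.162,20,0,0,0,-0.001,0.3,-0.162,20,0,0,0,-0.001,0.3,-0.162,20], "force": 15}}

```text
clock: 18.75
position: [0.5184, -0.1048, 0.1129]
ee_rot: [-2.173, -2.266, 0.001]
force: [0.9, 1.4, 9.3]
width: 0.282
gripper_force: 15.0
```

{"api": "arm_command", "payload": {"deltas": [0,0,0,0,0,0,20,0,0,0,0,0,0,20]}}

```text
clock: 18.95
position: [0.5185, -0.1048, 0.113]
ee_rot: [-2.174, -2.266, 0.001]
force: [-4.7, 0.1, 7.5]
width: 0.278
gripper_force: 15.0
```

{"api": "arm_command", "payload": {"deltas": [0,0,0,0,0.003,0,20,0,0,0,0,0.006,0,20,0,0,0,-0.0005,0.009,0,20,0,0,0,-0.0005,0.011,0,20,0,0,0,-0.0005,0.012,0,20,0,0,0,-0.0005,0.0125,0,20,0,0,0,-0.0005,0.0125,0,20,0,0,0,-0.0005,0.0125,0,20]}}

```text
clock: 19.75
position: [0.5177, -0.0928, 0.1129]
ee_rot: [-2.174, -2.266, 0.002]
force: [-5.3, -1.7, 7.7]
width: 0.28
gripper_force: 15.0
```

{"api": "arm_command", "payload": {"deltas": [0,0,0,0,0,0,60,0,0,0,0,0,0,60,0,0,0,0,0,0,60,0,0,0,0,0,0.05,60,0,0,0,0,0,0.1,60,0,0,0,0,0,0.15,60,0,0,0,0,-0.05,0.162,60,0,0,0,0,-0.3,0.162,60,0,0,0,0,-0.3,0.162,60,0,0,0,0,-0.3,0.162,60,0,0,0,0,-0.3,0.162,60,0,0,0,0,-0.3,0.162,60,0,0,0,0,-0.3,0.162,60,0,0,0,0,-0.3,0.162,60,0,0,0,0,-0.3,0.162,60]}}

```text
clock: 21.25
position: [0.5195, -0.3911, 0.2744]
ee_rot: [-2.172, -2.268, -0.001]
force: [0.2, 0.1, 0.2]
width: 0.654
gripper_force: 0.0
```

```bash
python3 - <<'E'
from cell import optics,sensors
import cv2,numpy as np
b=optics.get_image("top");cv2.imwrite("pics/top7.png",b);cv2.imwrite("pics/side7.png",optics.get_image("side"))
im=b.astype(int).sum(2);o=cv2.imread("pics/top6.png").astype(int).sum(2)
for r in(208,211,213,214,215,217,220): print(r,im[r,184:206],"before",o[r,184:196])
# cup moved? left-rim patch shift and difference
print("cup diff",np.abs(im-o)[196:232,158:184].mean(), "ref noise",np.abs(im-o)[230:260,140:180].mean())
s=sensors.observe();print(s['position'],s['clock'])
E
```

```text
208 [287 256 227 230 328 444 441 445 462 468 466 466 471 479 490 496 501 503
 502 499 491 485] before [280 253 223 221 319 438 428 437 452 460 457 459]
211 [363 360 359 345 344 399 401 378 447 462 453 435 411 369 340 314 307 346
 439 470 462 436] before [356 355 355 342 338 387 394 376 452 488 491 487]
213 [593 598 598 594 555 469 391 269 223 186 157 126 107 102  98  96 112 265
 462 517 521 514] before [582 582 587 583 549 463 382 279 315 408 464 479]
214 [629 634 634 624 567 479 364 224 130 103 100  94  97  99  93  82 110 278
 490 547 546 544] before [618 623 623 613 558 467 356 243 249 339 442 472]
215 [635 635 636 620 550 475 336 200 125  96  98 100  94  91  88  85 102 232
 403 446 448 447] before [624 625 627 609 540 468 332 224 237 315 435 478]
217 [636 634 629 595 491 399 275 214 234 234 229 263 269 270 262 273 282 306
 380 433 452 466] before [625 623 620 587 483 388 267 212 244 272 327 400]
220 [625 593 532 463 338 221 192 230 256 266 265 270 333 448 483 481 479 480
 482 476 471 472] before [612 579 522 454 329 215 184 221 253 264 261 265]
cup diff 7.590811965811966 ref noise 8.640833333333333
[ 0.51990493 -0.39041174  0.27467106] 21.35
```

```bash
python3 - <<'E'
from h import *
A=cv2.imread("pics/top6.png").astype(int).sum(2);B=cv2.imread("pics/top7.png").astype(int).sum(2)
for r in(213,214,215): print(A[r,203:214],B[r,198:206])
def edge(row,lo):
    row=row.astype(float);i=np.where(row>300)[0][0];return lo+i-1+(300-row[i-1])/(row[i]-row[i-1])
for r in(213,214,215):
    a=edge(A[r,203:214],203);b=edge(B[r,198:206],198);print(a,b,"shift mm",(a-b)/.4703)
# knob/carriage displacement by sub-pixel phase correlation over carriage region, top view
w=lambda n,x:np.float32(cv2.imread(n,0)[195:235,x:x+60])
E
```

```text
[ 95  98  95 128 281 451 496 500 503 507 508] [ 98  96 112 265 462 517 521 514]
[ 89  95  95 128 288 460 505 506 500 503 498] [ 93  82 110 278 490 547 546 544]
[ 92  98  95 129 256 397 430 431 428 418 415] [ 88  85 102 232 403 446 448 447]
207.11176470588236 201.1776649746193 shift mm 12.617690264220869
207.06976744186048 201.10377358490567 shift mm 12.685506818955583
207.31205673758865 201.39766081871346 shift mm 12.57579400143565
```

The tip edge moved 12.6 mm, leaving about 1 mm of gap (0.5–2), and the cup region is unchanged. That is close enough, so next I lower the lever. I'll put the closed fingertips on its +x side and follow its arc down.

{"api": "arm_command", "payload": {"deltas": [0,0,0,0.007,0.05,0,0,0,0,0,0.007,0.222,0,0,0,0,0,0.007,0.222,0,0,0,0,0,0.007,0.222,0,0,0,0,0,0.007,0.222,0,0,0,0,0,0.007,0.222,0,0,0,0,0,0.007,0.222,0,0,0,0,0,0.007,0.222,0,0,0,0,0,0.007,0.222,-0.04,0,0,0,0,0.007,0.222,-0.076,0,0,0,0,0.007,0.222,-0.076,0,0,0,0,0.007,0.222,-0.076,0]}}

```text
clock: 22.55
position: [0.5256, -0.1718, 0.1993]
ee_rot: [-2.177, -2.265, 0.002]
force: [-0.1, -0.3, 0.4]
width: 0.006
gripper_force: 0.0
```

{"api": "arm_command", "payload": {"deltas": [0,0,0,-0.012,0,0,0,0,0,0,-0.018,0,-0.004,0,0,0,0,-0.024,0,-0.008,0,0,0,0,-0.03,0,-0.012,0,0,0,0,-0.035,0,-0.016,0,0,0,0,-0.04,0,-0.021,0,0,0,0,-0.045,-0.001,-0.027,0,0,0,0,-0.049,-0.001,-0.033,0,0,0,0,-0.053,-0.001,-0.039,0,0,0,0,-0.056,-0.001,-0.045,0,0,0,0,-0.059,-0.001,-0.052,0,0,0,0,-0.061,-0.001,-0.058,0,0,0,0,-0.063,-0.001,-0.065,0,0,0,0,-0.064,-0.001,-0.072,0,0,0,0,-0.065,-0.001,-0.079,0,0,0,0,-0.065,-0.001,-0.082,0,0,0,0,-0.065,-0.001,-0.082,0]}}

```text
clock: 24.25
position: [0.4601, -0.1733, 0.1189]
ee_rot: [2.177, 2.265, 0.001]
force: [-16.2, 0.5, 54.6]
width: 0.007
gripper_force: 27.5
```

{"api": "arm_command", "payload": {"deltas": [0,0,0,0,0,0.01,0,0,0,0,0,0,0.05,0,0,0,0,0,0,0.1,0,0,0,0,0,0,0.15,0,0,0,0,0,-0.24,0.16,0,0,0,0,0,-0.24,0.16,0,0,0,0,0,-0.24,0.16,0,0,0,0,0,-0.24,0.16,0,0,0,0,0,-0.24,0.16,0,0,0,0,0,-0.24,0.16,0,0,0,0,0,-0.24,0.16,0,0,0,0,0,-0.24,0.16,0]}}

```text
clock: 25.45
position: [0.4612, -0.41, 0.2758]
ee_rot: [-2.172, -2.267, -0.001]
force: [-0.0, 1.1, -0.1]
width: 0.005
gripper_force: 0.0
```

```bash
python3 - <<'E'
from h import *
from cell import sensors
b=optics.get_image("top");a=optics.get_image("side");cv2.imwrite("pics/top8.png",b);cv2.imwrite("pics/side8.png",a)
B=b.astype(int).sum(2);O=cv2.imread("pics/top7.png").astype(int).sum(2)
for r in(213,214,215): print(B[r,184:206],"was",O[r,184:206])
print("cup diff",np.abs(B-O)[196:232,158:184].mean(),"ref",np.abs(B-O)[230:260,140:180].mean())
S=a.astype(int).sum(2)
ax=np.array([-.998,-.05,0]);h=np.array([.537,-.167,.094])
for t in(0,.1,.2):
  P=[proj("side",h+r*(np.cos(t)*ax+np.sin(t)*np.array([0,0,1])))[0] for r in(.08,.1)]
  for p in P:
    u,v=p.round().astype(int); print(t,p.round(1),"column profile",S[v-7:v+8,u])
s=sensors.observe();print(s['position'],s['force'],s['clock'])
E
```

```text
[512 516 517 514 482 405 335 243 234 223 164 115  94  89  84  76  82 103
 243 406 447 443] was [593 598 598 594 555 469 391 269 223 186 157 126 107 102  98  96 112 265
 462 517 521 514]
[547 551 552 537 489 410 313 206 164 121  86  81  81  83  77  68  78 103
 251 425 472 470] was [629 634 634 624 567 479 364 224 130 103 100  94  97  99  93  82 110 278
 490 547 546 544]
[552 552 555 537 474 410 291 192 170 128  83  81  83  77  72  72  74 100
 213 349 383 384] was [635 635 636 620 550 475 336 200 125  96  98 100  94  91  88  85 102 232
 403 446 448 447]
cup diff 55.001068376068375 ref 63.2225
0 [244.  248.2] column profile [189 187 173 154 154 152 155 171 170 148 145 132 131 127 179]
0 [234.  252.4] column profile [466 461 399 228 155 152 159 161 149 163 148 145 133 126 174]
0.1 [244.  244.6] column profile [173 170 172 189 187 173 154 154 152 155 171 170 148 145 132]
0.1 [234.  247.9] column profile [380 433 432 451 466 461 399 228 155 152 159 161 149 163 148]
0.2 [244.5 240.9] column profile [181 175 174 175 174 174 174 182 183 160 149 156 159 166 160]
0.2 [234.5 243.2] column profile [169 170 199 246 262 287 376 387 438 453 438 302 190 155 155]
[ 0.46161703 -0.40960729  0.27633931] [-0.253185    0.68455166 -0.00679559] 25.55
```

The lever is down and locked. The carriage backed off about 2 mm during locking, though, so the gap is now roughly 3–4 mm. I'll mend it in one grasp: pinch the grip, raise the lever, shift forward a little, then lower it while still holding on, so the travel is controlled.

{"api": "arm_command", "payload": {"deltas": [0,0,0.1,0,0.03,0,50,0,0,0.3,0,0.07,0,50,0,0,0.6,-0.009,0.15,0,50,0,0,1,-0.009,0.238,0,50,0,0,1,-0.009,0.238,0,50,0,0,1,-0.009,0.238,0,50,0,0,1,-0.009,0.238,0,50,0,0,1,-0.009,0.238,0,50,0,0,1,-0.009,0.238,0,50,0,0,1,-0.009,0.238,0,50,0,0,1,-0.009,0.238,0,50,0,0,1,-0.009,0.238,0,50,0,0,1,-0.009,0.238,0,50,0,0,1,-0.009,0.238,-0.05,50,0,0,1,-0.009,0.238,-0.1,50]}}

```text
clock: 27.05
position: [0.4533, -0.1731, 0.1768]
ee_rot: [-0.064, 3.136, -0.001]
force: [1.6, 1.1, -0.6]
width: 0.542
gripper_force: 0.0
```

{"api": "arm_command", "payload": {"deltas": [0,0,0,0,0,-0.04,50,0,0,0,0,0,-0.07,50,0,0,0,0,0,-0.083,50,0,0,0,0,0,-0.083,50,0,0,0,0,0,-0.083,12,0,0,0,0,0,-0.083,12,0,0,0,0,0,-0.083,12,0,0,0,0,0,-0.083,12,0,0,0,0,0,-0.083,12,0,0,0,0,0,-0.083,12,0,0,0,0,0,-0.083,12], "force": 40}}

```text
clock: 28.15
position: [0.4524, -0.1745, 0.0943]
ee_rot: [-0.065, 3.139, -0.002]
force: [-1.0, -5.7, 3.3]
width: 0.204
gripper_force: 40.0
```

```bash
python3 - <<'E'
from cell import sensors
s=sensors.observe();print(s['position'],s['ee_rot'],s['force'],s['width']*91.8,s['clock'])
E
```

```text
[ 0.45240575 -0.1745129   0.09429039] [-6.48326558e-02  3.13938186e+00 -2.27819988e-03] [-0.99250804 -5.70676373  3.31820344] 18.708976725538264 28.15
```

{"api": "arm_command", "payload": {"deltas": [0,0,0,0,0,0.008,12,0,0,0,0.002,0,0.017,12,0,0,0,0.004,0,0.025,12,0,0,0,0.007,0,0.033,12,0,0,0,0.01,0,0.041,12,0,0,0,0.015,0.001,0.048,12,0,0,0,0.02,0.001,0.055,12,0,0,0,0.026,0.001,0.061,12,0,0,0,0.032,0.001,0.067,12,0,0,0,0.039,0.002,0.072,12,0,0,0,0.041,0.002,0.073,12,0,0,0,0.041,0.002,0.073,12,0,0,0,0.041,0.002,0.073,12]}}

```text
clock: 29.45
position: [0.4934, -0.1715, 0.1674]
ee_rot: [-0.066, 3.14, 0.0]
force: [-4.9, 1.0, 3.6]
width: 0.204
gripper_force: 40.0
```

```bash
python3 - <<'E'
from h import *
from cell import sensors
s=sensors.observe();print(s['position'],s['force'],s['width']*91.8,s['clock'])
a=optics.get_image("side");cv2.imwrite("pics/side9.png",a)
# tip/cup region shift versus locked state, side view
p=cv2.imread("pics/side8.png");print("gain",a[60:150,30:150].mean()/p[60:150,30:150].mean())
for n in("side7","side8","side9"):
    S=cv2.imread(f"pics/{n}.png").astype(int).sum(2);print(n,[S[r,214:232].tolist() for r in(190,192)])
E
```

```text
[ 0.49344061 -0.17150988  0.16741304] [-4.86204349  0.95278368  3.55729661] 18.72527131092018 29.45
gain 0.9723063569891995
side7 [[214, 215, 193, 144, 148, 163, 235, 291, 271, 231, 215, 292, 404, 449, 442, 436, 449, 450], [221, 213, 212, 194, 153, 187, 283, 391, 449, 452, 369, 342, 434, 458, 462, 443, 440, 448]]
side8 [[235, 226, 198, 156, 149, 166, 204, 250, 276, 244, 224, 316, 438, 489, 472, 471, 472, 483], [237, 234, 231, 203, 172, 199, 292, 403, 478, 482, 402, 370, 467, 490, 495, 490, 477, 476]]
side9 [[228, 213, 193, 132, 147, 141, 201, 252, 272, 233, 218, 293, 413, 465, 460, 455, 463, 463], [218, 218, 218, 183, 156, 191, 294, 406, 464, 465, 378, 347, 459, 483, 480, 467, 453, 455]]
```

{"api": "arm_command", "payload": {"deltas": [0,0,0,0,0.0007,0,12,0,0,0,0,0.0013,0,12,0,0,0,0,0.0013,0,12,0,0,0,-0.002,0.001,-0.002,12,0,0,0,-0.009,0.0007,-0.006,12,0,0,0,-0.015,0.0005,-0.012,12,0,0,0,-0.021,0.0003,-0.018,12,0,0,0,-0.026,0.0001,-0.025,12,0,0,0,-0.031,-0.0001,-0.032,12,0,0,0,-0.034,-0.0003,-0.04,12,0,0,0,-0.037,-0.0004,-0.048,12,0,0,0,-0.039,-0.0005,-0.056,12,0,0,0,-0.041,-0.0005,-0.065,12,0,0,0,-0.041,-0.0005,-0.073,12,0,0,0,-0.041,-0.0005,-0.075,12,0,0,0,-0.041,-0.0005,-0.076,12,0,0,0,-0.041,-0.0005,-0.076,12]}}

```text
clock: 31.2
position: [0.4535, -0.1731, 0.0913]
ee_rot: [-0.065, 3.137, -0.003]
force: [-0.3, -2.8, 2.1]
width: 0.201
gripper_force: 40.0
```

{"api": "arm_command", "payload": {"deltas": [0,0,0,0,0,0,50,0,0,0,0,0,0,50,0,0,0,0,0,0,50,0,0,0,0,0,0.05,50,0,0,0,0,0,0.1,50,0,0,0,0,0,0.15,50,0,0,0,0,-0.25,0.18,50,0,0,0,0,-0.25,0.18,50,0,0,0,0,-0.25,0.18,50,0,0,0,0,-0.25,0.18,50,0,0,0,0,-0.25,0.18,50,0,0,0,0,-0.25,0.18,50,0,0,0,0,-0.25,0.18,50]}}

```text
clock: 32.5
position: [0.4512, -0.4233, 0.2703]
ee_rot: [0.061, -3.14, 0.0]
force: [-0.3, 0.5, 0.2]
width: 0.544
gripper_force: 0.0
```

```bash
python3 - <<'E'
from h import *
from cell import sensors
b=optics.get_image("top");a=optics.get_image("side");cv2.imwrite("pics/top10.png",b);cv2.imwrite("pics/side10.png",a)
def edge(n,r):
    x=cv2.imread(f"pics/{n}.png").astype(float).sum(2)[r,197:208];t=(x[:3].min()+x[5:9].max())/2 if n!="top6" else 300
    i=np.where(x>t)[0][0];return 197+i-1+(t-x[i-1])/(x[i]-x[i-1])
for n in("top7","top8","top10"): print(n,[round(edge(n,r),2) for r in(213,214,215)])
B=b.astype(int).sum(2);print(B[214,184:206])
A=cv2.imread("pics/side8.png").astype(int).sum(2);S=a.astype(int).sum(2)
for u in(234,240,244): print(u,"s8",A[238:264,u],"\n   s10",S[238:264,u])
f=lambda n:np.float32(cv2.imread(n,0)[195:232,158:186])
print("cup shift",cv2.phaseCorrelate(f("pics/top0.png"),f("pics/top10.png")))
s=sensors.observe();print(s['position'],s['clock'])
E
```

```text
top7 [np.float64(201.22), np.float64(201.17), np.float64(201.2)]
top8 [np.float64(202.11), np.float64(202.11), np.float64(202.11)]
top10 [np.float64(201.21), np.float64(201.16), np.float64(201.2)]
[525 528 526 521 474 395 298 182 109  75  72  73  76  66  68  64  89 229
 407 452 450 451]
234 s8 [244 260 287 380 433 432 451 466 461 399 228 155 152 159 161 149 163 148
 145 133 126 174 273 298 291 315] 
   s10 [242 264 289 370 433 441 456 456 408 248 171 166 153 165 159 153 149 145
 140 134 145 208 287 288 298 314]
240 s8 [178 179 176 177 210 250 253 196 155 159 151 159 155 155 143 144 134 133
 157 192 256 270 255 261 222 208] 
   s10 [182 184 178 193 216 245 234 171 149 162 150 167 162 152 148 145 130 135
 186 248 270 254 261 250 227 209]
244 s8 [173 170 172 189 187 173 154 154 152 155 171 170 148 145 132 131 127 179
 266 272 261 260 259 262 262 266] 
   s10 [179 177 182 197 191 160 151 145 157 155 165 157 148 137 126 125 165 253
 267 280 273 267 266 261 263 266]
cup shift ((0.01035959599489189, -0.011689813118607617), 0.9981816824277242)
[ 0.4523352  -0.42058024  0.27022833] 32.6
```

The carriage is back at its earlier position, about 1–2 mm short of the cup. The lever sits in the same down pose as after the hard press, and the cup has moved 0.01 px since the start. Handing in.

```bash
python3 -c "
from cell import arm; print(arm.sign_off())"
```

```text
the job is handed in; nothing more can be done
None
```

The gauge is set and handed in: I raised the lever, slid the carriage until the pointer tip was about 1–2 mm (estimated from the camera images) from the cup's rim, and locked the lever down again, with the cup not moved. The first locking slipped the carriage back about 2 mm, so I freed, reset and relocked it; I compared only the cup before and after, not the calipers, needle tool or spare cup.

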